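Put three machine spindles back on the V-stands that fit them

ROBOT

A 6-joint arm with a two-finger parallel gripper is mounted at the origin on a cart in front of the work surface, level with it; the furniture and walls round the work are solid. World frame = base frame: x ahead of the robot, y to its left, z up, the work surface at z = 0. Lengths are in m, angles in rad, forces in N, time in s.
With the tool pointing down it reaches from about 0.35 to 0.8 m from the base axis. Payload 7.3 kg.
Tool frame: the origin (TCP) lies on the centre line of the jaws, within the pads' length; the fingertips stand 11 mm ahead of it and the grasp point (between the pads) lies 8 mm behind it (arm.tips_ahead is the distance from the TCP to the fingertips, in m); z points along the fingers, y is the direction in which the jaws open and shut (so a half turn about z gives the same grasp; the last joint's range is limited). The gripper opens to 85 mm and grips with 20 to 120 N. Pads are 22 mm wide; open, the fingers measure 114 mm over their backs; the gripper's body (76 mm by 85 mm) begins 54 mm behind the grasp point. The pads swing forward as they close: fully open they stand 13 mm farther back than shut.
Start: joints at [1.193, 0.342, 1.524, -0, 1.275, -0.146], TCP at [0.121, 0.511, 0.242] pointing down, gripper open.
Joint ranges: [-2.53, 2.53], [-0.77, 2.02], [0.04, 2.7], [-1, 4.14], [0.28, 2.66], [-3.11, 3.11]. Speed limits (rad/s): [2.57, 2.57, 3.14, 3.14, 3.14, 3.14].

INTERFACE

Orientations are given as a unit quaternion [w, x, y, z].
In Python, from cell import arm, optics, ticket, finder gives the robot as it stands.
- The arm moves only by the shell command python3 -m inch 'ROWS' [FORCE]. ROWS is JSON, one flat list of numbers, 7 for each row, row after row: the shift along the tool's x, y, z in m, then the turn, a rotation vector about the tool's x, y, z in degrees, then the closure in counts, from 0 (fully open) to 255 (shut). A call has 1 to 12 rows; each row shifts and turns the commanded pose from where the row before left it, along the tool's axes as they then stand; what a row does not reach is not made up. A row lasts 1/8 s, in which the tool goes at most 62.5 mm and 10.7 degrees, less where a joint would pass 70% of its speed; a pose out of reach is approached as far as the arm can. A call is refused whole if a number of a shift passes 0.0625 or a number of a turn 10.7, either way. A call with a gripper value outside its range is refused whole. The fingers move at their own pace and stop on an object; FORCE is the grip in N (left out, the last holds). Time passes only in rows, so rows that do not move let the fingers close. It gives the time, the measured TCP pose, the force and the opening at its end, in the units of the state.
- arm.state(): the state, without advancing time (a new reading comes with each control period).
- optics.snapshot(name): name is "scene" or "top"; returns a dict with "pixels" (420x560x3 uint8, red, green, blue), "camera_matrix" (3x3 intrinsics, pixels), "R" (3x3) and "t" (3): a world point X has camera coordinates R X + t. Camera axes: x right, y down, z forward; pixel columns grow to the right and rows downward; lengths in m; the calibration is good to about 2 mm. A picture is of the moment at which its call begins. There is no depth.
- ticket.close_job(): hands the job in, once; it reports no verdict.
Trained networks look in a picture, given as the dict that the camera call returned (one of the last four; its "shot" number tells which), for a name from the list of things; names that differ only in an ending like _2 or _b are one class to them, and where a whole thing is asked for, a point or a joint stands for the part that bears it (a point fixed in the world has none). Each returns a list of dicts, best first, with "conf" (0 to 1); they miss things now and then, are a little off and sometimes report something else, mostly with a low value. They report only what shows in the picture. A call takes as long as a camera call.
- finder.search_frame(picture, query): "at" ([x, y, z] in m, in the coordinates of the camera as it stood for that picture, good to about 4 mm: the middle of the surface that is visible of it).
- finder.outline_of(picture, query): "mask" (420x560 bool, what is visible of it).
The state is a dict: "time_s": time; "joint_positions": joint angles; "joint_velocities": joint speeds; "joint_torque": joint torques, N m; "ee_pos": TCP position; "tool_rot": TCP orientation; "ft_force": force on the tool from outside, world axes, zero at the start; "torque": the same for the moment, N m; "grip_width": finger opening in m.
Only numpy, scipy, OpenCV 4.12 (cv2) and the standard library are available. Lean on these libraries where they do the work, as an engineer would, in place of code of your own. Each camera call takes 0.05 s, during which the arm holds its last target.

TASK

The three spindles from the key machine lie on the wrong steel stands: move each onto the stand whose Vs fit it (the thin one on the smallest stand, the middle one on the middle stand, the thick one on the largest), lying down in both Vs and centred end to end. No two fit on one stand at a time, so park a spindle on the wooden rest on the way and leave the rest empty at the end; never lay a spindle on the bench, where it would roll off, and leave the oil bottle, the calliper and the padlock where they are.

Things in the scene. Friction and masses are not known exactly. Their poses are not given: they have to be found in the camera images.
- thin_spindle: loose steel spindle, 160 mm long: round bar 16 mm thick, a grooved belt pulley 36 mm in diameter at its +x end (x = 66 to 80 mm, must hang clear outside an upright), a 12 mm threaded stub with a nut 21 mm across (x = -77 to -69 mm) at -x; about 250 g, balanced within 5 mm of the middle. Origin: on the axis, midway between the ends; x along the axis. Grasp the bar across its middle, between the stand's uprights. Either end may point either way
- middle_spindle: loose steel spindle, 160 mm long: round bar 30 mm thick, a gear 52 mm in diameter at its +x end (x = 66 to 80 mm, must hang clear outside an upright), a 24 mm stub 16 mm long at -x; about 450 g, balanced within 5 mm of the middle. Origin: on the axis, midway between the ends; x along the axis. Grasp the bar across its middle, between the stand's uprights. Either end may point either way
- thick_spindle: loose steel spindle, 160 mm long: round bar 46 mm thick, a flange 62 mm in diameter at its +x end (x = 66 to 80 mm, must hang clear outside an upright), a 40 mm stub 14 mm long at -x; about 600 g, balanced within 5 mm of the middle. Origin: on the axis, midway between the ends; x along the axis. Grasp the bar across its middle, between the stand's uprights. Either end may point either way
- small_stand: fixed steel stand, base 124 x 56 x 10 mm; two upright plates 44 mm wide, 12 mm thick, centred at x = -45 and +45 mm (78 mm gap, free above the base), each with a 90-degree V notch in its top, centred on y = 0: 20 mm wide, root 30 mm and lips 40 mm above the bench. Origin: centre of the underside; x along the stand. The thin spindle lies along x in both Vs, its axis 41 mm up
- middle_stand: fixed steel stand, base 124 x 74 x 10 mm; two upright plates 62 mm wide, 12 mm thick, centred at x = -45 and +45 mm (78 mm gap, free above the base), each with a 90-degree V notch in its top, centred on y = 0: 30 mm wide, root 30 mm and lips 45 mm above the bench. Origin: centre of the underside; x along the stand. The middle spindle lies along x in both Vs, its axis 51 mm up
- large_stand: fixed steel stand, base 124 x 96 x 10 mm; two upright plates 84 mm wide, 12 mm thick, centred at x = -45 and +45 mm (78 mm gap, free above the base), each with a 90-degree V notch in its top, centred on y = 0: 46 mm wide, root 30 mm and lips 53 mm above the bench. Origin: centre of the underside; x along the stand. The thick spindle lies along x in both Vs, its axis 62.5 mm up
- wooden_rest: fixed wooden parking rest, empty at the start: base 124 x 98 x 10 mm; two upright boards 86 mm wide, 16 mm thick, at x = -45 and +45 mm, each with a 90-degree V notch 50 mm wide, root 30 mm and lips 55 mm above the bench; takes any spindle along x (axis 41, 51 or 62.5 mm up for thin, middle, thick). Origin: centre of the underside; x along the rest
- oil_bottle: bystander: small white oil bottle with a red spout, 40 mm in diameter and 114 mm tall, standing behind the stands. Origin: centre of its underside
- calliper: bystander: steel calliper lying flat, 207 x 69 x 6 mm, to the right of the stands. Origin: middle of its underside
- padlock: bystander: brass padlock standing upright, 19 x 42 x 66 mm, to the left of the stands. Origin: centre of its underside

How it is judged:
By the outcome, as a careful person would: the job done as asked, in the order asked, and still so for the second after the job is handed in, with the robot touching nothing.
It also fails if it takes over 99 s, if anything falls off the work surface, if the arm or the gripper's body presses on something with over 40 N, if the wrist force passes 120 N, or if a joint passes its speed limit or range.

## Working session

There is one attempt and no reset: what is moved stays moved. The work goes in short steps, Python scripts to look and compute and a shell command to move; the robot and the scene stay as the last step left them, time stands still between calls to the robot, and variables do not carry over. Pictures are saved under pics/ and viewed, and the job is handed in when it is done.

```bash
ls; mkdir -p pics
cat > h.py <<'E'
import numpy as np, cv2
from cell import arm, optics, ticket, finder
def save(p,n): cv2.imwrite('pics/'+n+'.png', p['pixels'][:,:,::-1])
def toworld(p,c): return np.array(p['R']).T@(np.array(c)-np.array(p['t']))
def ray(p,u,v,z):
    R=np.array(p['R']);t=np.array(p['t']);K=np.array(p['camera_matrix'])
    o=-R.T@t; d=R.T@np.linalg.inv(K)@np.array([u,v,1.]); return o+d*(z-o[2])/d[2]
def proj(p,X):
    c=np.array(p['R'])@np.array(X)+np.array(p['t']); q=np.array(p['camera_matrix'])@c; return q[:2]/q[2]
E
python3 - <<'E'
from h import *
for n in ('scene','top'):
    p=optics.snapshot(n); save(p,n+'0')
    print(n,'cam at',-np.array(p['R']).T@np.array(p['t']))
    for q in 'thin_spindle middle_spindle thick_spindle small_stand middle_stand large_stand wooden_rest oil_bottle calliper padlock'.split():
        print(q,[(np.round(toworld(p,d['at']),3).tolist(),round(d['conf'],2), np.round(proj(p,toworld(p,d['at']))).tolist()) for d in finder.search_frame(p,q)[:3]])
s=arm.state(); print(s)
E
```

```text
pics
scene cam at [-0.21176698 -1.01538636  0.59485684]
thin_spindle [([0.482, 0.095, 0.043], 0.63, [267.0, 219.0]), ([0.439, -0.083, 0.013], 0.45, [290.0, 257.0])]
middle_spindle [([0.438, 0.232, 0.025], 0.24, [230.0, 211.0])]
thick_spindle [([0.444, -0.08, 0.074], 0.57, [292.0, 234.0])]
small_stand [([0.454, -0.243, 0.007], 0.73, [335.0, 286.0])]
middle_stand [([0.441, -0.084, 0.014], 0.95, [291.0, 257.0])]
large_stand [([0.457, 0.084, 0.013], 0.71, [262.0, 232.0])]
wooden_rest [([0.436, 0.231, 0.024], 0.88, [230.0, 212.0])]
oil_bottle [([0.591, -0.157, 0.05], 0.98, [357.0, 242.0])]
calliper [([0.391, -0.379, 0.007], 0.87, [353.0, 324.0])]
padlock [([0.438, -0.087, 0.015], 0.17, [290.0, 257.0])]
top cam at [-0.07621631 -0.15347434  1.0307761 ]
thin_spindle [([0.477, 0.098, 0.052], 0.63, [255.0, 209.0])]
middle_spindle [([0.459, -0.244, 0.064], 0.72, [365.0, 244.0]), ([0.377, 0.382, 0.034], 0.66, [156.0, 214.0])]
thick_spindle [([0.444, -0.072, 0.081], 0.92, [306.0, 229.0])]
small_stand [([0.448, -0.243, 0.005], 0.65, [360.0, 256.0])]
middle_stand [([0.429, -0.057, 0.01], 0.81, [299
[... 338 characters left out ...]
.0, 255.0])]
{'time_s': 1.1, 'joint_positions': array([ 1.19302875e+00,  3.41994451e-01,  1.52410388e+00, -4.23986864e-05,
        1.27537316e+00, -1.46010064e-01]), 'joint_velocities': array([ 0.00038377, -0.00109545, -0.00197355,  0.00037749, -0.00045043,
       -0.00044259]), 'joint_torque': array([-3.53380137e-04, -4.33549619e+01, -2.46275854e+01, -1.65686365e-04,
        1.34179236e-04, -1.37759415e-05]), 'ee_pos': array([0.12059012, 0.51098534, 0.24232304]), 'tool_rot': array([3.52746409e-05, 1.15613464e-01, 9.93294278e-01, 5.32647358e-05]), 'ft_force': array([0.18571823, 0.4504885 , 0.14245482]), 'torque': array([0.02540914, 0.01924531, 0.04149398]), 'grip_width': 0.08541563884989202}
```

View pictures.

Run:
```python
import cv2
a=cv2.imread('pics/top0.png'); cv2.imwrite('pics/topz.png',cv2.resize(a[150:320,130:430],None,fx=2.6,fy=2.6,interpolation=cv2.INTER_CUBIC))
a=cv2.imread('pics/scene0.png'); cv2.imwrite('pics/scz.png',cv2.resize(a[160:360,180:430],None,fx=3,fy=3,interpolation=cv2.INTER_CUBIC))
```

```text
(no output)
```

View pics/topz.png

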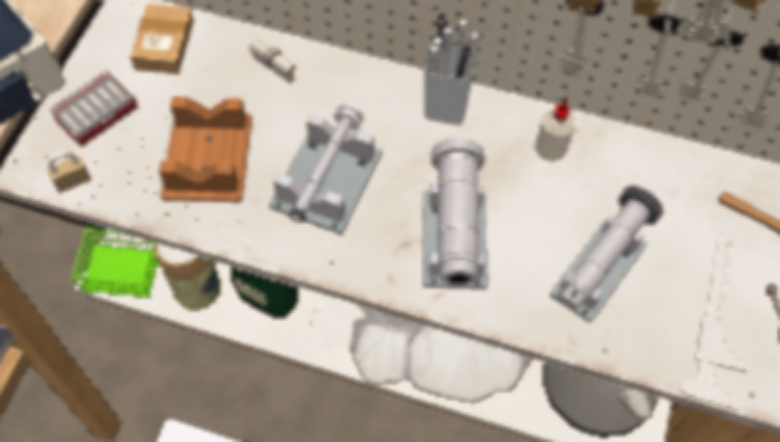

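View pics/scz.png

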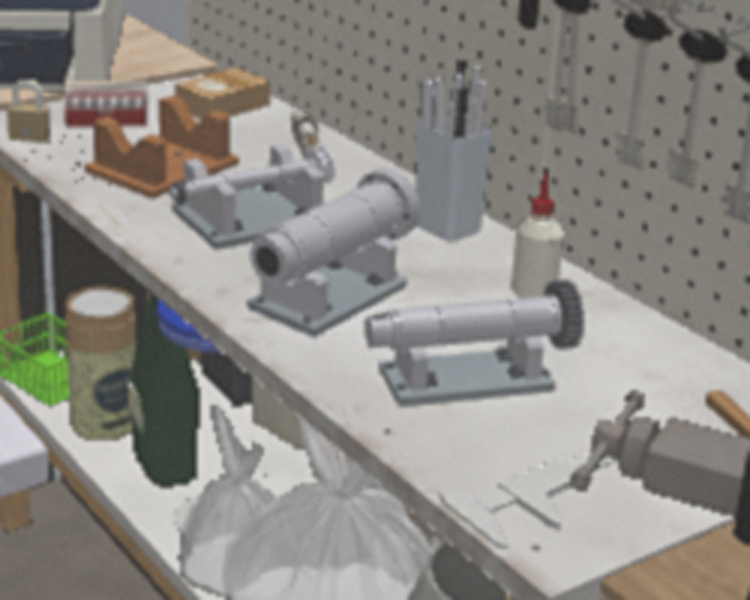

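```bash
cat > fit.py <<'E'
from h import *
from scipy.optimize import minimize
SP={'thin_spindle':(8,18,66,6,-64),'middle_spindle':(15,26,66,12,-64),'thick_spindle':(23,31,66,20,-66)}
ST={'small_stand':(56,44,12,20,40),'middle_stand':(74,62,12,30,45),'large_stand':(96,84,12,46,53),'wooden_rest':(98,86,16,50,55)}
def hulls_stand(n):
    w,uw,t,vw,lip=ST[n]; H=[]
    H.append([(sx*62,sy*w/2,z) for sx in(-1,1) for sy in(-1,1) for z in(0,10)])
    for c in(-45,45):
        for s in(-1,1):
            prof=[(0,10),(0,30),(s*vw/2,lip),(s*uw/2,lip),(s*uw/2,10)]
            H.append([(c+dx,y,z) for dx in(-t/2,t/2) for y,z in prof])
    return [np.array(h,float)/1e3 for h in H]
def axis_h(sp,st):
    r=SP[sp][0]; vw,lip=ST[st][3:]
    return 30+r*2**.5 if r/2**.5<=vw/2 else lip+(r*r-vw*vw/4)**.5
def hulls_sp(sp):
    r,R,x0,rs,xs=SP[sp]; a=np.linspace(0,2*np.pi,24,endpoint=False)
    C=lambda r,x,X:np.array([(q,r*np.cos(b),r*np.sin(b)) for q in(x,X) for b in a])/1e3
    H=[C(r,xs,66),C(R,66,80),C(rs,-80,xs)]
    if sp=='thin_spindle': H.append(C(10.5,-77,-69))
    return H
S=4
def render(p,hulls,shape=(420,560)):
    m=np.zeros((shape[0]*S,shape[1]*S),np.uint8)
    K=np.array(p['camera_matrix']);R=np.array(p['R']);t=np.array(p['t'])
    for h in hulls:
        c=h@R.T+t; q=c@K.T; q=q[:,:2]/q[:,2:]
        q=((q+.5)*S*16-8).astype(np.int32)
        cv2.fillConvexPoly(m,cv2.convexHull(q),1,shift=4)
    return cv2.resize(m.astype(np.float32),shape[::-1],interpolation=cv2.INTER_AREA)
def place(hs,x,y,z,yaw,off=0):
    c,s=np.cos(yaw),np.sin(yaw); M=np.array([[c,-s,0],[s,c,0],[0,0,1]])
    return [(h+[off,0,0])@M.T+[x,y,z] for h in hs]
def model(st,sp,v):
    hs=place(hulls_stand(st),v[0],v[1],0,v[2])
    if sp: hs+=place(hulls_sp(sp),v[0],v[1],axis_h(sp,st)/1e3,v[2],v[3])
    return hs
E
cat > run1.py <<'E'
from fit import *
import pickle
pics={n:optics.snapshot(n) for n in('scene','top')}
data={}
for st,sp,g in [('large_stand','thin_spindle',(.46,.09,-.2)),('middle_stand','thick_spindle',(.44,-.075,.1)),('small_stand','middle_spindle',(.455,-.243,-.3)),('wooden_rest',None,(.45,.235,.1))]:
    ms={}
    for n,p in pics.items():
        m=np.zeros((420,560),bool)
        for q in (st,sp):
            if q:
                o=[]
                for d in finder.outline_of(p,q):
                    k=np.array(d['mask']); vv,uu=np.nonzero(k)
                    c=proj(p,[g[0],g[1],.03]); dist=np.hypot(uu.mean()-c[0],vv.mean()-c[1])
                    o.append((round(d['conf'],2),int(k.sum()),round(float(dist),1)))
                    if dist<25 and d['conf']>.2: m|=k
                print(n,q,o)
        ms[n]=m
    data[st]=(sp,g,ms)
pickle.dump((pics,data),open('d1.pkl','wb'))
E
python3 run1.py
cat > run2.py <<'E'
from fit import *
import pickle
pics,data=pickle.load(open('d1.pkl','rb'))
for st,(sp,g,ms) in data.items():
  for views in (('scene','top'),('top',),('scene',)):
    best=None
    def cost(v):
        return sum(np.abs(render(pics[n],model(st,sp,v))-ms[n]).sum()/max(ms[n].sum(),1) for n in views)
    for yaw in np.linspace(-.6,.6,7):
        r=minimize(cost,[g[0],g[1],yaw,0][:4 if sp else 3],method='Nelder-Mead',options=dict(initial_simplex=None,xatol=1e-4,fatol=1e-4,maxiter=150))
        if best is None or r.fun<best.fun: best=r
    print(st,views,np.round(best.x,4),round(best.fun,3))
E
python3 run2.py
```

```text
scene large_stand [(0.74, 756, 3.7), (0.56, 868, 94.4)]
scene thin_spindle [(0.57, 245, 8.1)]
top large_stand [(0.76, 907, 0.7)]
top thin_spindle [(0.84, 304, 7.3)]
scene middle_stand []
scene thick_spindle [(0.78, 1127, 14.5)]
top middle_stand [(0.59, 230, 8.2)]
top thick_spindle [(0.76, 942, 8.9)]
scene small_stand [(0.67, 942, 7.4)]
scene middle_spindle [(0.79, 1058, 11.3)]
top small_stand [(0.67, 371, 4.6)]
top middle_spindle [(0.82, 644, 6.5)]
scene wooden_rest [(0.62, 914, 1.3), (0.24, 790, 35.2)]
top wooden_rest [(0.96, 1232, 1.9)]
large_stand ('scene', 'top') [ 0.4717  0.0989 -0.0787  0.002 ] 0.489
large_stand ('top',) [ 4.718e-01  9.820e-02 -6.330e-02 -1.000e-04] 0.126
large_stand ('scene',) [ 0.4741  0.1006 -0.0413 -0.0031] 0.345
middle_stand ('scene', 'top') [ 0.4478 -0.0687  0.284  -0.0008] 0.999
middle_stand ('top',) [ 4.461e-01 -6.980e-02  2.824e-01 -2.000e-04] 0.139
middle_stand ('scene',) [ 0.4479 -0.0661  0.2933  0.0018] 0.856
small_stand ('scene', 'top') [ 4.584e-01 -2.385e-01 -3.547e-01  1.000e-04] 0.151
small_stand ('top',) [ 0.4577 -0.2391 -0.3445 -0.0027] 0.069
small_stand ('scene',) [ 0.4598 -0.2371 -0.336   0.0005] 0.06
wooden_rest ('scene', 'top') [0.458  0.2473 0.2851] 0.251
wooden_rest ('top',) [0.457  0.2467 0.2958] 0.043
wooden_rest ('scene',) [0.4596 0.2503 0.2682] 0.193
```

```bash
cat > run3.py <<'E'
from fit import *
import pickle
pics,data=pickle.load(open('d1.pkl','rb'))
p=pics['scene']
# large in scene, ignore region of thick spindle/middle stand model
ig=render(p,model('middle_stand','thick_spindle',[.448,-.0665,.287,0]))>0.05
ig=cv2.dilate(ig.astype(np.uint8),np.ones((3,3)))>0
m=data['large_stand'][2]['scene']
r=min((minimize(lambda v:(np.abs(render(p,model('large_stand','thin_spindle',v))-m)*~ig).sum(),[.474,.1,y,0],method='Nelder-Mead') for y in(-.2,-.06,.1)),key=lambda r:r.fun)
print('large scene',np.round(r.x,4),r.fun,m.sum())
m=data['middle_stand'][2]['scene'] # thick only
r=min((minimize(lambda v:np.abs(render(p,place(hulls_sp('thick_spindle'),v[0],v[1],.0624,v[2],0))-m).sum(),[.447,-.068,y],method='Nelder-Mead') for y in(.15,.28,.4)),key=lambda r:r.fun)
print('thick scene',np.round(r.x,4),r.fun,m.sum())
E=dict(large_stand=(.473,.0995,-.063,0),middle_stand=(.447,-.0685,.285,0),small_stand=(.4588,-.2382,-.345,-.001),wooden_rest=(.458,.2483,.288))
for n,p in pics.items():
    im=p['pixels'][:,:,::-1].copy(); im=cv2.resize(im,None,fx=4,fy=4,interpolation=cv2.INTER_CUBIC)
    for st,v in E.items():
        for h in (model(st,data[st][0],v)):
            c=h@np.array(p['R']).T+p['t'];q=c@np.array(p['camera_matrix']).T;q=((q[:,:2]/q[:,2:]+.5)*4).astype(np.int32)
            cv2.polylines(im,[cv2.convexHull(q)],True,(0,0,255),1)
    x0,y0=(180,180) if n=='scene' else (180,180)
    cv2.imwrite(f'pics/ov_{n}.png',im[y0*4:y0*4+600,x0*4:x0*4+800])
E
python3 run3.py
```

```text
large scene [ 4.737e-01  9.630e-02 -6.140e-02 -1.000e-04] 184.0625 1001
thick scene [ 0.4472 -0.0692  0.2843] 46.5 1127
```

View pics/ov_top.png

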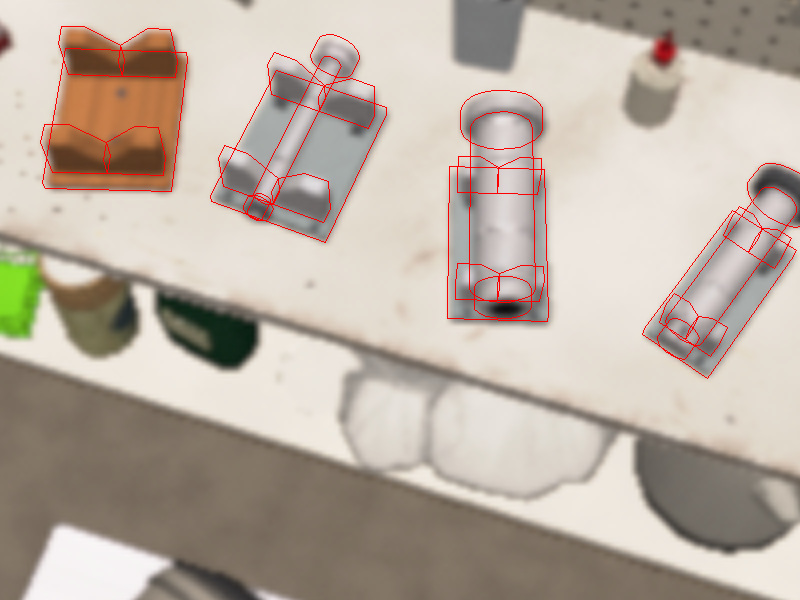

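View pics/ov_scene.png

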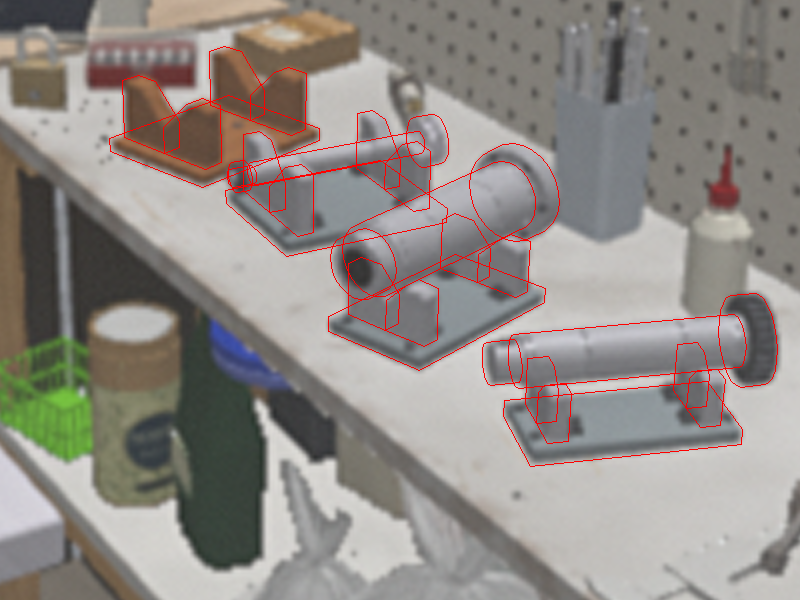

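The overlays fit both views. From the left: the empty rest (top pixel about 115,110), the large stand with the thin spindle, the middle stand with the thick one, and the small stand with the middle one. All the heads point away from the robot. The plan is thin→rest, thick→large, middle→middle, thin→small.

```bash
cat > go.py <<'E'
import sys
from h import *
from scipy.spatial.transform import Rotation as Ro
P=dict(rest=(.458,.248,16.5),large=(.4725,.0985,-3.6),middle=(.447,-.0685,16.3),small=(.4588,-.2382,-19.8))
s=arm.state(); q=s['tool_rot']; R=Ro.from_quat([q[1],q[2],q[3],q[0]]); M=R.as_matrix()
psi=np.degrees(np.arctan2(-M[1,0],-M[0,0]))
print('t',s['time_s'],'pos',np.round(s['ee_pos'],4),'psi',round(psi,2),'tilt',np.round(np.degrees(M[:2,2]),2),'w',round(s['grip_width'],4),'F',np.round(s['ft_force'],1))
for a in sys.argv[1:]:
    x,y,ps=P[a]; a_=np.radians(ps); T=np.array([[-np.cos(a_),-np.sin(a_),0],[-np.sin(a_),np.cos(a_),0],[0,0,-1.]])
    d=np.array([x,y,0])-s['ee_pos']; d[2]=0
    print(a,'turn z',round(psi-ps,2),'shift after turn (mm)',np.round(T.T@d*1e3,1),'before',np.round(M.T@d*1e3,1))
E
python3 go.py large
```

```text
t 1.9 pos [0.1206 0.511  0.2423] psi -13.29 tilt [0.   0.01] w 0.0852 F [ 0.2 -0.3  0.3]
large turn z -9.69 shift after turn (mm) [-377.1 -389.6    0. ] before [-437.3 -320.6   -0. ]
```

```bash
python3 -m inch '[0,0,0,0,0,-9.7,0, -0.034,-0.035,0,0,0,0,0, -0.034,-0.035,0,0,0,0,0, -0.034,-0.035,0,0,0,0,0, -0.034,-0.035,0,0,0,0,0, -0.034,-0.035,0,0,0,0,0, -0.034,-0.035,0,0,0,0,0, -0.034,-0.035,0,0,0,0,0, -0.034,-0.035,0,0,0,0,0, -0.034,-0.035,0,0,0,0,0, -0.034,-0.035,0,0,0,0,0, -0.034,-0.035,0,0,0,0,0]' 60; python3 -m inch '[0,0,0,0,0,0,0]'; python3 go.py large
```

```text
time_s: 3.4
ee_pos: [0.4708, 0.102, 0.2424]
tool_rot: [0.0, 0.031, 1.0, 0.0]
ft_force: [0.4, 0.8, 0.5]
grip_width: 0.0856
time_s: 3.52
ee_pos: [0.4715, 0.1011, 0.242]
tool_rot: [0.0, 0.033, 0.999, -0.0]
ft_force: [-0.8, 0.7, -0.5]
grip_width: 0.0856
t 3.525 pos [0.4715 0.1011 0.242 ] psi -3.82 tilt [ 0.02 -0.02] w 0.0856 F [-0.8  0.7 -0.5]
large turn z -0.22 shift after turn (mm) [-1.2 -2.5  0. ] before [-1.2 -2.5  0. ]
```

```bash
python3 -m inch '[-0.001,-0.0025,0.04,0,0,-0.2,0, 0,0,0.045,0,0,0,0, 0,0,0.045,0,0,0,0, 0,0,0.04,0,0,0,0, 0,0,0.02,0,0,0,0, 0,0,0.014,0,0,0,0, 0,0,0.005,0,0,0,0, 0,0,0,0,0,0,0]' ; python3 go.py large
```

```text
time_s: 4.53
ee_pos: [0.4708, 0.1011, 0.0337]
tool_rot: [0.0, 0.029, 1.0, 0.0]
ft_force: [0.2, 0.0, -0.4]
grip_width: 0.0854
t 4.525 pos [0.4708 0.1011 0.0337] psi -3.37 tilt [0.04 0.01] w 0.0854 F [ 0.2  0.  -0.4]
large turn z 0.23 shift after turn (mm) [-1.8 -2.4  0. ] before [-1.8 -2.5  0. ]
```

```bash
python3 -m inch '[-0.0015,-0.0025,0,0,0,0.2,0, 0,0,0,0,0,0,0]' ; python3 go.py large; python3 -c "
from h import *
p=optics.snapshot('top');save(p,'a1')
a=p['pixels'][:,:,::-1][170:300,180:330];cv2.imwrite('pics/a1z.png',cv2.resize(a,None,fx=4,fy=4,interpolation=2))"; python3 go.py large
```

```text
time_s: 4.78
ee_pos: [0.4726, 0.0981, 0.0339]
tool_rot: [0.001, 0.031, 1.0, 0.0]
ft_force: [-0.2, 0.2, -0.7]
grip_width: 0.085
t 4.775 pos [0.4726 0.0981 0.0339] psi -3.6 tilt [0.09 0.01] w 0.085 F [-0.2  0.2 -0.7]
large turn z -0.0 shift after turn (mm) [0.1 0.4 0. ] before [ 0.1  0.4 -0. ]
t 4.825 pos [0.4724 0.0981 0.0338] psi -3.6 tilt [0.06 0.01] w 0.0856 F [ 0.5 -0.6  0. ]
large turn z -0.0 shift after turn (mm) [-0.1  0.4  0. ] before [-0.1  0.4  0. ]
```

View pics/a1z.png

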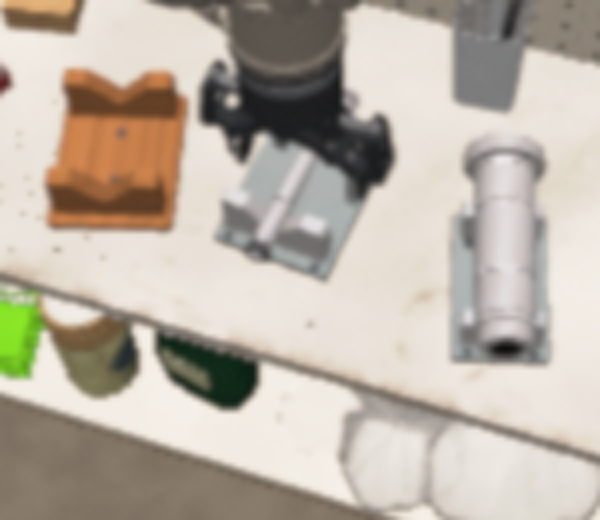

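The jaws straddle the thin bar (zoomed, about 295,180), clear of the uprights. Next I close.

```bash
python3 -m inch '[0,0,0,0,0,0,255, 0,0,0,0,0,0,255, 0,0,0,0,0,0,255, 0,0,0,0,0,0,255, 0,0,0,0,0,0,255, 0,0,0,0,0,0,255, 0,0,0,0,0,0,255, 0,0,0,0,0,0,255]' 60; python3 go.py large
```

```text
time_s: 5.82
ee_pos: [0.472, 0.0983, 0.0334]
tool_rot: [0.0, 0.031, 1.0, 0.0]
ft_force: [-0.0, 0.9, 4.5]
grip_width: 0.014
t 5.825 pos [0.472  0.0983 0.0334] psi -3.58 tilt [0.01 0.01] w 0.014 F [-0.   0.9  4.5]
large turn z 0.02 shift after turn (mm) [-0.5  0.2  0. ] before [-0.5  0.2  0. ]
```

```bash
python3 -m inch '[0,0,-0.01,0,0,0,255, 0,0,-0.015,0,0,0,255, 0,0,0,0,0,0,255]'; python3 -c "
from h import *
o=[]
for n,(v0,v1,u0,u1) in dict(top=(170,300,180,330),scene=(160,290,180,330)).items():
    p=optics.snapshot(n);o.append(cv2.resize(p['pixels'][v0:v1,u0:u1,::-1],None,fx=2.6,fy=3,interpolation=2))
cv2.imwrite('pics/a2.png',np.hstack(o))"; python3 go.py rest
```

```text
time_s: 6.2
ee_pos: [0.473, 0.0982, 0.0597]
tool_rot: [0.001, 0.031, 1.0, 0.0]
ft_force: [-0.2, 0.6, -3.8]
grip_width: 0.014
t 6.3 pos [0.4721 0.0982 0.0586] psi -3.58 tilt [0.04 0.  ] w 0.0143 F [-0.1  0.7 -3.8]
rest turn z -20.08 shift after turn (mm) [-29.  147.6   0. ] before [ 23.4 148.6  -0. ]
```

View pics/a2.png

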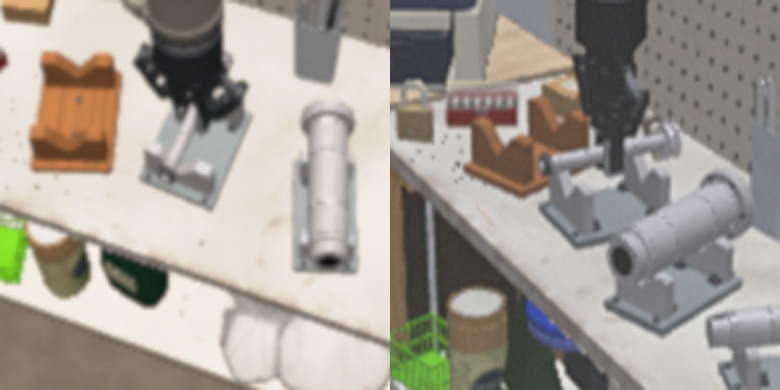

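The thin spindle is held level in the jaws. Now to the rest.

```bash
python3 -m inch '[0,0,-0.03,0,0,0,255, 0,0,-0.035,0,0,0,255, 0,0,-0.035,0,0,0,255, 0,0,0,0,0,-6,255, 0,0,0,0,0,-7,255, 0,0,0,0,0,-7,255, -0.005,0.025,0,0,0,0,255, -0.006,0.035,0,0,0,0,255, -0.006,0.035,0,0,0,0,255, -0.006,0.03,0,0,0,0,255, -0.006,0.0226,0,0,0,0,255, 0,0,0,0,0,0,255]';python3 -m inch '[0,0,0,0,0,0,255]'; python3 go.py rest
```

```text
time_s: 7.8
ee_pos: [0.4575, 0.2491, 0.1577]
tool_rot: [-0.001, -0.144, 0.99, -0.0]
ft_force: [1.7, -0.4, -3.0]
grip_width: 0.0141
time_s: 7.92
ee_pos: [0.4578, 0.2474, 0.1578]
tool_rot: [-0.001, -0.143, 0.99, -0.0]
ft_force: [-0.3, -0.7, -3.8]
grip_width: 0.0143
t 7.925 pos [0.4578 0.2474 0.1578] psi 16.43 tilt [-0.06 -0.04] w 0.0143 F [-0.3 -0.7 -3.8]
rest turn z -0.07 shift after turn (mm) [-0.4  0.5  0. ] before [-0.4  0.5 -0. ]
```

Descend 0.123 m, the last part slowly.

```bash
python3 -m inch '[0,0.0005,0.03,0,0,0,255, 0,0,0.035,0,0,0,255, 0,0,0.025,0,0,0,255, 0,0,0.013,0,0,0,255, 0,0,0.008,0,0,0,255, 0,0,0.005,0,0,0,255, 0,0,0.004,0,0,0,255, 0,0,0.002,0,0,0,255, 0,0,0,0,0,0,255,0,0,0,0,0,0,255]'; python3 go.py rest
```

```text
time_s: 9.18
ee_pos: [0.4581, 0.2486, 0.0366]
tool_rot: [0.0, -0.143, 0.99, 0.0]
ft_force: [0.2, 0.0, -2.3]
grip_width: 0.0141
t 9.175 pos [0.4581 0.2486 0.0366] psi 16.43 tilt [0.03 0.01] w 0.0141 F [ 0.2  0.  -2.3]
rest turn z -0.07 shift after turn (mm) [ 0.3 -0.5  0. ] before [ 0.3 -0.5 -0. ]
```

```bash
python3 -m inch '[0,0,0.002,0,0,0,255, 0,0,0,0,0,0,255]'; python3 -m inch '[0,0,0.001,0,0,0,255, 0,0,0,0,0,0,255]'; python3 go.py rest
```

```text
time_s: 9.43
ee_pos: [0.4584, 0.2484, 0.0348]
tool_rot: [0.001, -0.143, 0.99, -0.0]
ft_force: [0.1, -2.7, 2.9]
grip_width: 0.0139
time_s: 9.68
ee_pos: [0.4586, 0.2482, 0.0344]
tool_rot: [0.001, -0.143, 0.99, -0.0]
ft_force: [-1.1, -5.0, 8.5]
grip_width: 0.0139
t 9.675 pos [0.4586 0.2482 0.0344] psi 16.43 tilt [ 0.09 -0.01] w 0.0139 F [-1.1 -5.   8.5]
rest turn z -0.07 shift after turn (mm) [ 0.6 -0.   0. ] before [ 0.6 -0.  -0. ]
```

```bash
python3 -m inch '[0,0,0,0,0,0,200, 0,0,0,0,0,0,120, 0,0,0,0,0,0,40, 0,0,0,0,0,0,0, 0,0,0,0,0,0,0, 0,0,0,0,0,0,0]'; python3 -m inch '[0,0,-0.02,0,0,0,0, 0,0,-0.04,0,0,0,0, 0,0,-0.04,0,0,0,0, 0,0,-0.04,0,0,0,0,0,0,0,0,0,0,0]'; python3 go.py middle
```

```text
time_s: 10.42
ee_pos: [0.4579, 0.2486, 0.0333]
tool_rot: [-0.0, -0.143, 0.99, 0.0]
ft_force: [-0.2, 0.2, 0.8]
grip_width: 0.0855
time_s: 11.05
ee_pos: [0.4596, 0.2491, 0.1764]
tool_rot: [0.003, -0.143, 0.99, 0.001]
ft_force: [-0.4, -0.8, -0.6]
grip_width: 0.0854
t 11.05 pos [0.4596 0.2491 0.1764] psi 16.42 tilt [0.37 0.14] w 0.0854 F [-0.4 -0.8 -0.6]
middle turn z 0.12 shift after turn (mm) [ 101.2 -301.3    0. ] before [ 101.9 -301.1   -0.8]
```

```bash
python3 -m inch '[0.008,-0.025,0,0,0,0,0, 0.0135,-0.04,0,0,0,0,0, 0.0135,-0.04,0,0,0,0,0, 0.0135,-0.04,0,0,0,0,0, 0.0135,-0.04,0,0,0,0,0, 0.0135,-0.04,0,0,0,0,0, 0.0135,-0.04,0,0,0,0,0, 0.0115,-0.035,0,0,0,0,0, 0,0,0,0,0,0,0, 0,0,0,0,0,0,0]'; python3 go.py middle; python3 -c "
from h import *
o=[]
for n,(v0,v1,u0,u1) in dict(top=(170,300,180,330),scene=(160,290,180,330)).items():
    p=optics.snapshot(n);o.append(cv2.resize(p['pixels'][v0:v1,u0:u1,::-1],None,fx=2.6,fy=3,interpolation=2))
cv2.imwrite('pics/a3.png',np.hstack(o))"
```

```text
time_s: 12.3
ee_pos: [0.4458, -0.0672, 0.1725]
tool_rot: [-0.001, -0.143, 0.99, 0.001]
ft_force: [0.9, 0.1, -0.4]
grip_width: 0.0851
t 12.3 pos [ 0.4458 -0.0672  0.1725] psi 16.39 tilt [-0.09  0.05] w 0.0851 F [ 0.9  0.1 -0.4]
middle turn z 0.09 shift after turn (mm) [-0.7 -1.6  0. ] before [-0.7 -1.6 -0. ]
```

View pics/a3.png

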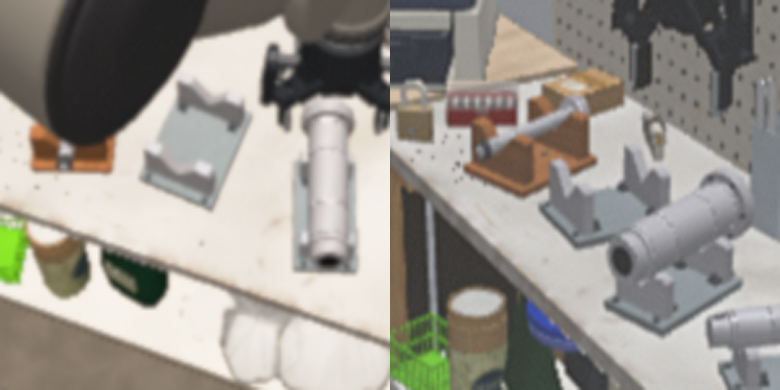

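The thin spindle lies in both Vs of the rest (right half, 485–575, 105–150). The large stand is empty. Now down over the thick bar.

```bash
python3 -m inch '[-0.0007,-0.0016,0.03,0,0,0,0, 0,0,0.035,0,0,0,0, 0,0,0.025,0,0,0,0, 0,0,0.02,0,0,0,0, 0,0,0.012,0,0,0,0, 0,0,0,0,0,0,0, 0,0,0,0,0,0,0]'; python3 go.py middle
```

```text
time_s: 13.28
ee_pos: [0.448, -0.0689, 0.0519]
tool_rot: [0.001, -0.143, 0.99, -0.0]
ft_force: [-0.4, -0.1, 0.8]
grip_width: 0.0854
t 13.275 pos [ 0.448  -0.0689  0.0519] psi 16.44 tilt [ 0.06 -0.01] w 0.0854 F [-0.4 -0.1  0.8]
middle turn z 0.14 shift after turn (mm) [0.8 0.7 0. ] before [ 0.8  0.7 -0. ]
```

```bash
python3 -m inch '[0.0005,0.0005,0,0,0,0,60, 0,0,0,0,0,0,110, 0,0,0,0,0,0,255, 0,0,0,0,0,0,255, 0,0,0,0,0,0,255, 0,0,0,0,0,0,255]' 90; python3 go.py middle;python3 -m inch '[0,0,-0.01,0,0,0,255, 0,0,-0.015,0,0,0,255, 0,0,0,0,0,0,255]'; python3 go.py large
```

```text
time_s: 14.02
ee_pos: [0.4479, -0.0702, 0.0524]
tool_rot: [0.001, -0.143, 0.99, -0.001]
ft_force: [-2.4, -7.3, 7.5]
grip_width: 0.044
t 14.025 pos [ 0.4479 -0.0702  0.0524] psi 16.4 tilt [ 0.16 -0.13] w 0.044 F [-2.4 -7.3  7.5]
middle turn z 0.1 shift after turn (mm) [0.4 1.9 0. ] before [ 0.4  1.9 -0. ]
time_s: 14.4
ee_pos: [0.4471, -0.0686, 0.0769]
tool_rot: [0.001, -0.143, 0.99, -0.0]
ft_force: [-0.9, -0.7, -5.3]
grip_width: 0.0439
t 14.4 pos [ 0.4471 -0.0686  0.0769] psi 16.42 tilt [ 0.07 -0.01] w 0.0439 F [-0.9 -0.7 -5.3]
large turn z 20.02 shift after turn (mm) [-14.8 168.4   0. ] before [-71.6 153.2   0. ]
```

```bash
python3 -m inch '[0,0,-0.025,0,0,0,255, 0,0,-0.035,0,0,0,255, 0,0,-0.025,0,0,0,255, 0,0,0,0,0,6,255, 0,0,0,0,0,7,255, 0,0,0,0,0,7,255, -0.002,0.025,0,0,0,0,255, -0.003,0.038,0,0,0,0,255, -0.003,0.038,0,0,0,0,255, -0.003,0.038,0,0,0,0,255, -0.0035,0.029,0,0,0,0,255, 0,0,0,0,0,0,255]';python3 -m inch '[0,0,0,0,0,0,255]'; python3 go.py large; python3 -c "
from h import *
o=[]
for n,(v0,v1,u0,u1) in dict(top=(170,300,180,330),scene=(160,290,180,330)).items():
    p=optics.snapshot(n);o.append(cv2.resize(p['pixels'][v0:v1,u0:u1,::-1],None,fx=2.6,fy=3,interpolation=2))
cv2.imwrite('pics/a4.png',np.hstack(o))"
```

```text
time_s: 15.9
ee_pos: [0.4712, 0.0998, 0.1603]
tool_rot: [-0.001, 0.03, 1.0, 0.0]
ft_force: [0.2, -0.3, -5.9]
grip_width: 0.044
time_s: 16.02
ee_pos: [0.4712, 0.0978, 0.1606]
tool_rot: [-0.001, 0.031, 1.0, -0.0]
ft_force: [-0.2, -0.1, -5.6]
grip_width: 0.0439
t 16.025 pos [0.4712 0.0978 0.1606] psi -3.55 tilt [-0.1  -0.02] w 0.0439 F [-0.2 -0.1 -5.6]
large turn z 0.05 shift after turn (mm) [-1.3  0.8  0. ] before [-1.3  0.8 -0. ]
```

View pics/a4.png

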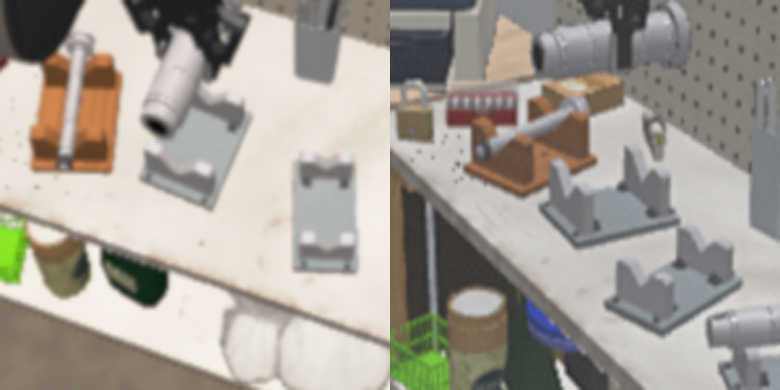

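The thick spindle hangs level and the thin one is seated on the rest. The large and middle stands are bare now, so I refine their poses from fresh pictures.

```bash
cat > run4.py <<'E'
from fit import *
for n,sts in (('scene',('large_stand','middle_stand','wooden_rest')),('top',('middle_stand',))):
    p=optics.snapshot(n)
    for st in sts:
        g=dict(large_stand=(.4725,.0985,-.063),middle_stand=(.447,-.0695,.285),wooden_rest=(.458,.248,.288,0))[st]
        c=proj(p,[g[0],g[1],.02]); m=np.zeros((420,560),bool)
        for q in (st,'thin_spindle')[:2 if st=='wooden_rest' else 1]:
            for d in finder.outline_of(p,q):
                k=np.array(d['mask']); v,u=np.nonzero(k)
                if np.hypot(u.mean()-c[0],v.mean()-c[1])<20: m|=k; print(q,d['conf'],k.sum()); break
        sp='thin_spindle' if len(g)==4 else None
        f=lambda v:np.abs(render(p,model(st,sp,v))-m).sum()/m.sum()
        r=min((minimize(f,np.array(g)+np.array([0,0,dy,0])[:len(g)],method='Nelder-Mead',options=dict(xatol=1e-4,fatol=1e-4)) for dy in(-.1,.02,.1)),key=lambda r:r.fun)
        print(n,st,np.round(r.x,4),round(r.fun,3))
E
python3 run4.py
```

```text
large_stand 0.86 1129
scene large_stand [ 0.4757  0.102  -0.0874] 0.052
middle_stand 0.91 1126
scene middle_stand [ 0.4459 -0.0688  0.2977] 0.059
thin_spindle 0.52 225
scene wooden_rest [4.908e-01 3.007e-01 3.204e-01 2.000e-04] 3.92
middle_stand 0.68 960
top middle_stand [ 0.4431 -0.0705  0.2659] 0.041
```

```bash
python3 -m inch '[-0.0017,0.001,0.025,0,0,0.3,255, 0,0,0.03,0,0,0,255, 0,0,0.02,0,0,0,255, 0,0,0.012,0,0,0,255, 0,0,0.008,0,0,0,255, 0,0,0.005,0,0,0,255, 0,0,0.004,0,0,0,255, 0,0,0.001,0,0,0,255, 0,0,0,0,0,0,255]';python3 go.py large; python3 -m inch '[0,0,0.001,0,0,0,255, 0,0,0,0,0,0,255]'; python3 go.py large;python3 -m inch '[0,0,0.001,0,0,0,255, 0,0,0,0,0,0,255]'; python3 go.py large
```

```text
time_s: 17.6
ee_pos: [0.4738, 0.099, 0.0565]
tool_rot: [0.0, 0.034, 0.999, 0.0]
ft_force: [-0.4, 0.8, -5.7]
grip_width: 0.0439
t 17.6 pos [0.4738 0.099  0.0565] psi -3.88 tilt [0.03 0.01] w 0.0439 F [-0.4  0.8 -5.7]
large turn z -0.28 shift after turn (mm) [ 1.2 -0.6  0. ] before [ 1.2 -0.6 -0. ]
time_s: 17.85
ee_pos: [0.4736, 0.099, 0.0554]
tool_rot: [0.0, 0.034, 0.999, 0.0]
ft_force: [-0.5, 0.4, -5.9]
grip_width: 0.0442
t 17.85 pos [0.4736 0.099  0.0554] psi -3.88 tilt [0.01 0.  ] w 0.0442 F [-0.5  0.4 -5.9]
large turn z -0.28 shift after turn (mm) [ 1.1 -0.6  0. ] before [ 1.1 -0.6 -0. ]
time_s: 18.1
ee_pos: [0.4736, 0.099, 0.0542]
tool_rot: [-0.0, 0.034, 0.999, 0.0]
ft_force: [-0.4, -0.4, -6.0]
grip_width: 0.0437
t 18.1 pos [0.4736 0.099  0.0542] psi -3.88 tilt [-0.  0.] w 0.0437 F [-0.4 -0.4 -6. ]
large turn z -0.28 shift after turn (mm) [ 1.  -0.6  0. ] before [ 1.  -0.6  0. ]
```

```bash
python3 -m inch '[0,0,0.0015,0,0,0,255, 0,0,0,0,0,0,255]'; python3 -m inch '[0,0,0.001,0,0,0,255, 0,0,0,0,0,0,255]'; python3 go.py large
```

```text
time_s: 18.35
ee_pos: [0.4737, 0.0987, 0.0533]
tool_rot: [0.0, 0.034, 0.999, -0.0]
ft_force: [-2.3, -2.9, 1.9]
grip_width: 0.0442
time_s: 18.6
ee_pos: [0.4738, 0.0987, 0.0531]
tool_rot: [0.001, 0.034, 0.999, -0.0]
ft_force: [-5.5, -4.2, 12.8]
grip_width: 0.0443
t 18.6 pos [0.4738 0.0987 0.0531] psi -3.88 tilt [ 0.06 -0.02] w 0.0443 F [-5.5 -4.2 12.8]
large turn z -0.28 shift after turn (mm) [ 1.3 -0.2  0. ] before [ 1.3 -0.3 -0. ]
```

Seated at the expected height. Release, lift and go to the small stand for the middle spindle.

```bash
python3 -m inch '[0,0,0,0,0,0,120, 0,0,0,0,0,0,60, 0,0,0,0,0,0,0, 0,0,0,0,0,0,0, 0,0,0,0,0,0,0]'; python3 -m inch '[0,0,-0.02,0,0,0,0, 0,0,-0.04,0,0,0,0, 0,0,-0.04,0,0,0,0, 0,0,-0.02,0,0,0,0,0,0,0,0,0,0,0]'; python3 go.py small
```

```text
time_s: 19.23
ee_pos: [0.4736, 0.0991, 0.0517]
tool_rot: [-0.0, 0.034, 0.999, 0.0]
ft_force: [-0.1, -0.3, 0.6]
grip_width: 0.0855
time_s: 19.85
ee_pos: [0.4744, 0.0991, 0.173]
tool_rot: [0.002, 0.034, 0.999, 0.0]
ft_force: [0.1, -0.6, -0.5]
grip_width: 0.0855
t 19.85 pos [0.4744 0.0991 0.173 ] psi -3.88 tilt [0.2  0.02] w 0.0855 F [ 0.1 -0.6 -0.5]
small turn z 15.92 shift after turn (mm) [ -99.5 -322.6    0. ] before [-7.200e+00 -3.376e+02 -2.000e-01]
```

```bash
python3 -m inch '[0,0,0,0,0,8,0, 0,0,0,0,0,7.9,0, -0.0075,-0.0226,0,0,0,0,0, -0.0125,-0.04,0,0,0,0,0, -0.0125,-0.04,0,0,0,0,0, -0.0125,-0.04,0,0,0,0,0, -0.0125,-0.04,0,0,0,0,0, -0.0125,-0.04,0,0,0,0,0, -0.0125,-0.04,0,0,0,0,0, -0.0115,-0.038,0,0,0,0,0, -0.0055,-0.022,0,0,0,0,0, 0,0,0,0,0,0,0]'; python3 -m inch '[0,0,0,0,0,0,0]'; python3 go.py small;python3 -c "
from h import *
o=[]
for n,(v0,v1,u0,u1) in dict(top=(170,300,180,400),scene=(160,290,180,400)).items():
    p=optics.snapshot(n);o.append(cv2.resize(p['pixels'][v0:v1,u0:u1,::-1],None,fx=2,fy=2,interpolation=2))
cv2.imwrite('pics/a5.png',np.vstack(o))"
```

```text
time_s: 21.35
ee_pos: [0.4573, -0.2392, 0.1701]
tool_rot: [-0.001, 0.173, 0.985, 0.001]
ft_force: [-0.3, 0.4, -0.6]
grip_width: 0.0853
time_s: 21.48
ee_pos: [0.4576, -0.2373, 0.1707]
tool_rot: [-0.001, 0.172, 0.985, 0.001]
ft_force: [-0.2, 0.2, 0.9]
grip_width: 0.0853
t 21.475 pos [ 0.4576 -0.2373  0.1707] psi -19.78 tilt [-0.09  0.09] w 0.0853 F [-0.2  0.2  0.9]
small turn z 0.02 shift after turn (mm) [-1.4 -0.4  0. ] before [-1.4 -0.4 -0. ]
```

View pics/a5.png

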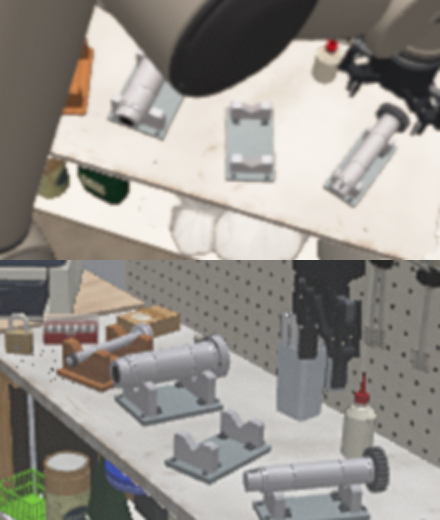

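The thick spindle lies in the large stand (scene, about 170,365). Now down over the middle spindle.

```bash
python3 -m inch '[-0.0014,-0.0004,0.03,0,0,0,0, 0,0,0.035,0,0,0,0, 0,0,0.03,0,0,0,0, 0,0,0.02,0,0,0,0, 0,0,0.013,0,0,0,0, 0,0,0,0,0,0,0, 0,0,0,0,0,0,0]'; python3 go.py small
```

```text
time_s: 22.45
ee_pos: [0.4598, -0.2392, 0.0445]
tool_rot: [0.001, 0.172, 0.985, -0.0]
ft_force: [-0.7, -0.1, 0.7]
grip_width: 0.0852
t 22.45 pos [ 0.4598 -0.2392  0.0445] psi -19.76 tilt [ 0.07 -0.04] w 0.0852 F [-0.7 -0.1  0.7]
small turn z 0.04 shift after turn (mm) [1.2 0.6 0. ] before [ 1.2  0.6 -0. ]
```

```bash
python3 -m inch '[0.001,0.0005,0.001,0,0,0,60, 0,0,0,0,0,0,120, 0,0,0,0,0,0,255, 0,0,0,0,0,0,255, 0,0,0,0,0,0,255, 0,0,0,0,0,0,255, 0,0,0,0,0,0,255]' 90; python3 go.py small;python3 -m inch '[0,0,-0.01,0,0,0,255, 0,0,-0.015,0,0,0,255, 0,0,0,0,0,0,255]'; python3 go.py middle
```

```text
time_s: 23.32
ee_pos: [0.4585, -0.2389, 0.0433]
tool_rot: [0.0, 0.172, 0.985, -0.0]
ft_force: [-2.7, -3.0, 5.9]
grip_width: 0.0278
t 23.325 pos [ 0.4585 -0.2389  0.0433] psi -19.79 tilt [ 0.04 -0.05] w 0.0278 F [-2.7 -3.   5.9]
small turn z 0.01 shift after turn (mm) [-0.   0.7  0. ] before [-0.   0.7 -0. ]
time_s: 23.7
ee_pos: [0.4592, -0.2386, 0.0691]
tool_rot: [0.001, 0.172, 0.985, -0.0]
ft_force: [-0.2, -0.7, -4.7]
grip_width: 0.0279
t 23.7 pos [ 0.4592 -0.2386  0.0691] psi -19.77 tilt [ 0.13 -0.08] w 0.0279 F [-0.2 -0.7 -4.7]
middle turn z -36.07 shift after turn (mm) [-36.  166.7   0. ] before [ 69.  156.   -0.3]
```

```bash
python3 -m inch '[0,0,-0.025,0,0,0,255, 0,0,-0.035,0,0,0,255, 0,0,-0.026,0,0,0,255, 0,0,0,0,0,-6,255, 0,0,0,0,0,-8,255, 0,0,0,0,0,-8,255, 0,0,0,0,0,-8,255, 0,0,0,0,0,-6.1,255]'; python3 -m inch '[-0.004,0.025,0,0,0,0,255, -0.0085,0.038,0,0,0,0,255, -0.0085,0.038,0,0,0,0,255, -0.0085,0.038,0,0,0,0,255, -0.0045,0.027,0,0,0,0,255, 0,0,0,0,0,0,255,0,0,0,0,0,0,255]'; sed -i 's/middle=(.447,-.0685,16.3)/middle=(.4455,-.0697,16.3)/' go.py; python3 go.py middle
```

```text
time_s: 24.7
ee_pos: [0.4582, -0.238, 0.1534]
tool_rot: [-0.0, -0.144, 0.99, 0.0]
ft_force: [0.7, 1.4, -4.4]
grip_width: 0.0274
time_s: 25.58
ee_pos: [0.4446, -0.0697, 0.1538]
tool_rot: [0.0, -0.142, 0.99, -0.0]
ft_force: [0.2, 0.5, -4.5]
grip_width: 0.0278
t 25.575 pos [ 0.4446 -0.0697  0.1538] psi 16.34 tilt [ 0.02 -0.01] w 0.0278 F [ 0.2  0.5 -4.5]
middle turn z 0.04 shift after turn (mm) [-0.9 -0.3  0. ] before [-0.9 -0.3  0. ]
```

```bash
python3 -m inch '[-0.0008,-0.0003,0.025,0,0,0,255, 0,0,0.03,0,0,0,255, 0,0,0.02,0,0,0,255, 0,0,0.014,0,0,0,255, 0,0,0.009,0,0,0,255, 0,0,0.005,0,0,0,255, 0,0,0.004,0,0,0,255, 0,0,0.0015,0,0,0,255, 0,0,0,0,0,0,255]';python3 go.py middle; python3 -m inch '[0,0,0.001,0,0,0,255, 0,0,0,0,0,0,255]'; python3 go.py middle
```

```text
time_s: 26.7
ee_pos: [0.4454, -0.0695, 0.0455]
tool_rot: [0.0, -0.142, 0.99, -0.0]
ft_force: [-0.0, 0.3, -4.7]
grip_width: 0.0275
t 26.7 pos [ 0.4454 -0.0695  0.0455] psi 16.33 tilt [ 0.02 -0.  ] w 0.0275 F [-0.   0.3 -4.7]
middle turn z 0.03 shift after turn (mm) [-0.  -0.2  0. ] before [-0.  -0.2  0. ]
time_s: 26.95
ee_pos: [0.4457, -0.0697, 0.0447]
tool_rot: [0.001, -0.142, 0.99, -0.0]
ft_force: [0.7, -1.3, -1.8]
grip_width: 0.0277
t 26.95 pos [ 0.4457 -0.0697  0.0447] psi 16.33 tilt [ 0.07 -0.03] w 0.0277 F [ 0.7 -1.3 -1.8]
middle turn z 0.03 shift after turn (mm) [0.2 0.1 0. ] before [ 0.2  0.1 -0. ]
```

```bash
python3 -m inch '[0,0,0.001,0,0,0,255, 0,0,0,0,0,0,255]'; python3 -m inch '[0,0,0.0007,0,0,0,255, 0,0,0,0,0,0,255]'; python3 go.py middle
```

```text
time_s: 27.2
ee_pos: [0.4462, -0.0701, 0.044]
tool_rot: [0.001, -0.142, 0.99, -0.001]
ft_force: [-0.6, -4.0, 4.9]
grip_width: 0.0277
time_s: 27.45
ee_pos: [0.4464, -0.0704, 0.0437]
tool_rot: [0.001, -0.142, 0.99, -0.001]
ft_force: [-1.4, -5.6, 8.8]
grip_width: 0.0276
t 27.45 pos [ 0.4464 -0.0704  0.0437] psi 16.33 tilt [ 0.17 -0.1 ] w 0.0276 F [-1.4 -5.6  8.8]
middle turn z 0.03 shift after turn (mm) [0.7 1.  0. ] before [ 0.7  1.  -0. ]
```

```bash
python3 -m inch '[0,0,0,0,0,0,160, 0,0,0,0,0,0,80, 0,0,0,0,0,0,0, 0,0,0,0,0,0,0, 0,0,0,0,0,0,0]'; python3 -m inch '[0,0,-0.02,0,0,0,0, 0,0,-0.04,0,0,0,0, 0,0,-0.04,0,0,0,0, 0,0,-0.025,0,0,0,0,0,0,0,0,0,0,0]'; python3 go.py rest
```

```text
time_s: 28.08
ee_pos: [0.4452, -0.0694, 0.0425]
tool_rot: [-0.0, -0.142, 0.99, 0.0]
ft_force: [-0.4, -0.3, -0.3]
grip_width: 0.0853
time_s: 28.7
ee_pos: [0.4463, -0.0698, 0.1692]
tool_rot: [0.002, -0.142, 0.99, -0.001]
ft_force: [0.9, 0.4, -1.5]
grip_width: 0.0853
t 28.7 pos [ 0.4463 -0.0698  0.1692] psi 16.32 tilt [ 0.23 -0.07] w 0.0853 F [ 0.9  0.4 -1.5]
rest turn z -0.18 shift after turn (mm) [-101.5  301.3    0. ] before [-1.006e+02  3.017e+02 -3.000e-01]
```

```bash
python3 -m inch '[-0.008,0.025,0,0,0,-0.2,0, -0.0135,0.04,0,0,0,0,0, -0.0135,0.04,0,0,0,0,0, -0.0135,0.04,0,0,0,0,0, -0.0135,0.04,0,0,0,0,0, -0.0135,0.04,0,0,0,0,0, -0.0135,0.04,0,0,0,0,0, -0.0115,0.036,0,0,0,0,0, 0,0,0,0,0,0,0, 0,0,0,0,0,0,0]'; python3 go.py rest; python3 -c "
from h import *
o=[]
for n,(v0,v1,u0,u1) in dict(top=(170,300,180,400),scene=(160,290,180,400)).items():
    p=optics.snapshot(n);o.append(cv2.resize(p['pixels'][v0:v1,u0:u1,::-1],None,fx=2.3,fy=2.3,interpolation=2))
cv2.imwrite('pics/a6.png',np.vstack(o))"
```

```text
time_s: 29.95
ee_pos: [0.4555, 0.247, 0.1665]
tool_rot: [-0.001, -0.144, 0.99, -0.0]
ft_force: [0.6, -0.1, 0.2]
grip_width: 0.0852
t 29.95 pos [0.4555 0.247  0.1665] psi 16.54 tilt [-0.11 -0.06] w 0.0852 F [ 0.6 -0.1  0.2]
rest turn z 0.04 shift after turn (mm) [-2.6  0.2  0. ] before [-2.6  0.2 -0. ]
```

View pics/a6.png

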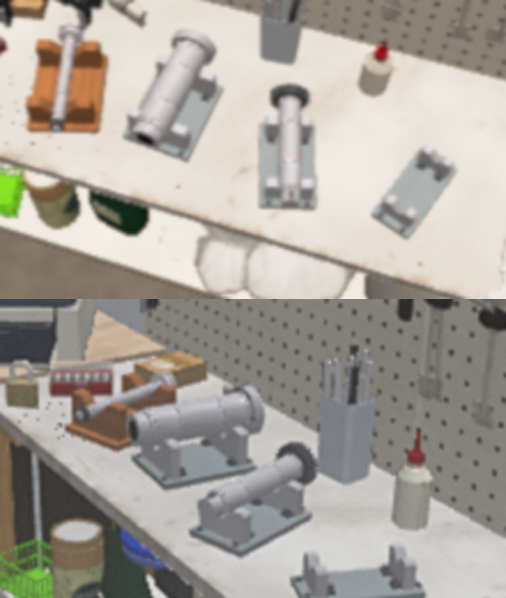

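The thick and middle spindles are seated on their stands, with the heads outside the uprights. The small stand is bare (top image 415,190). Now grasp the thin spindle.

```bash
python3 -m inch '[-0.0024,0.0003,0.03,0,0,0,0, 0,0,0.035,0,0,0,0, 0,0,0.03,0,0,0,0, 0,0,0.02,0,0,0,0, 0,0,0.015,0,0,0,0, 0,0,0.0015,0,0,0,0, 0,0,0,0,0,0,0]'; python3 go.py rest
cat > run5.py <<'E'
from fit import *
for n in ('scene','top'):
    p=optics.snapshot(n); st='small_stand'; g=(.4588,-.2382,-.345); c=proj(p,[g[0],g[1],.02])
    for d in finder.outline_of(p,st):
        m=np.array(d['mask']); v,u=np.nonzero(m)
        if np.hypot(u.mean()-c[0],v.mean()-c[1])<20: break
    else: print('none');continue
    f=lambda v:np.abs(render(p,model(st,None,v))-m).sum()/m.sum()
    r=min((minimize(f,np.array(g)+[0,0,dy],method='Nelder-Mead',options=dict(xatol=1e-4,fatol=1e-4)) for dy in(-.1,.02,.1)),key=lambda r:r.fun)
    print(n,st,np.round(r.x,4),round(r.fun,3),m.sum(),d['conf'])
E
python3 run5.py
```

```text
time_s: 30.92
ee_pos: [0.4588, 0.2486, 0.0367]
tool_rot: [0.001, -0.143, 0.99, 0.0]
ft_force: [0.1, 0.2, 1.4]
grip_width: 0.0854
t 30.925 pos [0.4588 0.2486 0.0367] psi 16.5 tilt [0.05 0.02] w 0.0854 F [0.1 0.2 1.4]
rest turn z -0.0 shift after turn (mm) [ 1.  -0.3  0. ] before [ 1.  -0.3 -0. ]
scene small_stand [ 0.4589 -0.2375 -0.3497] 0.085 1076 0.73
top small_stand [ 0.4568 -0.2386 -0.373 ] 0.053 772 0.81
```

```bash
sed -i 's/small=(.4588,-.2382,-19.8)/small=(.4585,-.2386,-20.1)/' go.py; python3 -m inch '[0.001,-0.0003,0.003,0,0,0,100, 0,0,0,0,0,0,180, 0,0,0,0,0,0,255, 0,0,0,0,0,0,255, 0,0,0,0,0,0,255, 0,0,0,0,0,0,255, 0,0,0,0,0,0,255]' 60; python3 go.py rest;python3 -m inch '[0,0,-0.01,0,0,0,255, 0,0,-0.025,0,0,0,255,0,0,-0.035,0,0,0,255,0,0,-0.035,0,0,0,255,0,0,-0.03,0,0,0,255, 0,0,0,0,0,0,255, 0,0,0,0,0,0,255]'; python3 go.py small
```

```text
time_s: 32.0
ee_pos: [0.458, 0.2469, 0.0334]
tool_rot: [0.0, -0.144, 0.99, -0.001]
ft_force: [0.6, -7.5, 3.8]
grip_width: 0.0142
t 32.0 pos [0.458  0.2469 0.0334] psi 16.54 tilt [ 0.04 -0.08] w 0.0142 F [ 0.6 -7.5  3.8]
rest turn z 0.04 shift after turn (mm) [-0.3  1.   0. ] before [-0.3  1.  -0. ]
time_s: 32.88
ee_pos: [0.4566, 0.2479, 0.1669]
tool_rot: [-0.001, -0.144, 0.99, -0.0]
ft_force: [-1.1, 0.3, -3.3]
grip_width: 0.014
t 32.875 pos [0.4566 0.2479 0.1669] psi 16.52 tilt [-0.12 -0.03] w 0.014 F [-1.1  0.3 -3.3]
small turn z 36.62 shift after turn (mm) [-169.  -456.2    0. ] before [ 1.365e+02 -4.669e+02  3.000e-01]
```

```bash
python3 -m inch '[0,0,0,0,0,6,255, 0,0,0,0,0,8,255, 0,0,0,0,0,8,255, 0,0,0,0,0,8,255, 0,0,0,0,0,6.6,255]'; python3 -m inch '[-0.0085,-0.023,0,0,0,0,255, -0.014,-0.038,0,0,0,0,255, -0.0155,-0.042,0,0,0,0,255, -0.0155,-0.042,0,0,0,0,255, -0.0155,-0.042,0,0,0,0,255, -0.0155,-0.042,0,0,0,0,255, -0.0155,-0.042,0,0,0,0,255, -0.0155,-0.042,0,0,0,0,255, -0.0155,-0.042,0,0,0,0,255, -0.0155,-0.042,0,0,0,0,255, -0.014,-0.037,0,0,0,0,255, -0.0085,-0.022,0,0,0,0,255]'; python3 -m inch '[0,0,0,0,0,0,255,0,0,0,0,0,0,255]'; python3 go.py small
```

```text
time_s: 33.5
ee_pos: [0.4565, 0.2477, 0.1661]
tool_rot: [-0.002, 0.176, 0.984, -0.001]
ft_force: [0.1, -0.2, -2.8]
grip_width: 0.0143
time_s: 35.0
ee_pos: [0.4587, -0.2396, 0.166]
tool_rot: [-0.002, 0.175, 0.985, 0.001]
ft_force: [-0.2, -0.3, -2.2]
grip_width: 0.014
time_s: 35.25
ee_pos: [0.459, -0.2372, 0.1668]
tool_rot: [-0.001, 0.174, 0.985, 0.001]
ft_force: [-0.8, 0.0, -2.9]
grip_width: 0.0139
t 35.25 pos [ 0.459  -0.2372  0.1668] psi -20.08 tilt [-0.13  0.12] w 0.0139 F [-0.8  0.  -2.9]
small turn z 0.02 shift after turn (mm) [-0.  -1.5  0. ] before [-0.  -1.5 -0. ]
```

```bash
python3 -m inch '[0,-0.001,0.03,0,0,0,255, 0,0,0.035,0,0,0,255, 0,0,0.025,0,0,0,255, 0,0,0.016,0,0,0,255, 0,0,0.01,0,0,0,255, 0,0,0.006,0,0,0,255, 0,0,0.004,0,0,0,255, 0,0,0.002,0,0,0,255, 0,0,0,0,0,0,255]';python3 go.py small
```

```text
time_s: 36.38
ee_pos: [0.4594, -0.2393, 0.0403]
tool_rot: [0.0, 0.174, 0.985, -0.0]
ft_force: [0.7, -0.6, -3.5]
grip_width: 0.0141
t 36.375 pos [ 0.4594 -0.2393  0.0403] psi -20.09 tilt [ 0.02 -0.01] w 0.0141 F [ 0.7 -0.6 -3.5]
small turn z 0.01 shift after turn (mm) [1.1 0.3 0. ] before [ 1.1  0.3 -0. ]
```

```bash
python3 -m inch '[0.001,0.0003,0.003,0,0,0,255, 0,0,0.0015,0,0,0,255, 0,0,0,0,0,0,255]';python3 go.py small;  python3 -m inch '[0,0,0.001,0,0,0,255, 0,0,0,0,0,0,255]';python3 go.py small;  python3 -m inch '[0,0,0.001,0,0,0,255, 0,0,0,0,0,0,255]';python3 go.py small
```

```text
time_s: 36.75
ee_pos: [0.4584, -0.2385, 0.0355]
tool_rot: [-0.0, 0.174, 0.985, 0.0]
ft_force: [-0.8, 0.6, -3.2]
grip_width: 0.0144
t 36.75 pos [ 0.4584 -0.2385  0.0355] psi -20.08 tilt [-0.01  0.01] w 0.0144 F [-0.8  0.6 -3.2]
small turn z 0.02 shift after turn (mm) [-0.1 -0.   0. ] before [-0.1 -0.  -0. ]
time_s: 37.0
ee_pos: [0.4585, -0.2386, 0.0345]
tool_rot: [-0.0, 0.174, 0.985, 0.0]
ft_force: [-0.0, -1.3, -3.4]
grip_width: 0.0142
t 37.0 pos [ 0.4585 -0.2386  0.0345] psi -20.08 tilt [0.   0.01] w 0.0142 F [-0.  -1.3 -3.4]
small turn z 0.02 shift after turn (mm) [-0. -0.  0.] before [-0. -0. -0.]
time_s: 37.25
ee_pos: [0.4585, -0.2387, 0.0337]
tool_rot: [0.0, 0.174, 0.985, -0.0]
ft_force: [-0.7, -0.5, -2.2]
grip_width: 0.0142
t 37.25 pos [ 0.4585 -0.2387  0.0337] psi -20.08 tilt [ 0.01 -0.01] w 0.0142 F [-0.7 -0.5 -2.2]
small turn z 0.02 shift after turn (mm) [0.1 0.1 0. ] before [ 0.1  0.1 -0. ]
```

```bash
python3 -m inch '[0,0,0.001,0,0,0,255, 0,0,0,0,0,0,255]';python3 go.py small; python3 -m inch '[0,0,0,0,0,0,200, 0,0,0,0,0,0,120, 0,0,0,0,0,0,0, 0,0,0,0,0,0,0, 0,0,0,0,0,0,0, 0,0,0,0,0,0,0]'; python3 -m inch '[0,0,-0.02,0,0,0,0, 0,0,-0.04,0,0,0,0, 0,0,-0.04,0,0,0,0, 0,0,-0.04,0,0,0,0, 0,0,0,0,0,0,0, 0,0.04,0,0,0,0,0, 0,0.04,0,0,0,0,0,0,0.04,0,0,0,0,0,0,0.04,0,0,0,0,0,0,0,0,0,0,0,0]'; python3 go.py; python3 -c "
from h import *
o=[]
for n,(v0,v1,u0,u1) in dict(top=(170,300,180,400),scene=(160,320,180,400)).items():
    p=optics.snapshot(n);o.append(cv2.resize(p['pixels'][v0:v1,u0:u1,::-1],None,fx=2,fy=2,interpolation=2))
cv2.imwrite('pics/a7.png',np.vstack(o))"
```

```text
time_s: 37.5
ee_pos: [0.4586, -0.2389, 0.0334]
tool_rot: [0.0, 0.174, 0.985, -0.0]
ft_force: [-3.2, -0.2, 5.1]
grip_width: 0.0141
t 37.5 pos [ 0.4586 -0.2389  0.0334] psi -20.07 tilt [ 0.03 -0.04] w 0.0141 F [-3.2 -0.2  5.1]
small turn z 0.03 shift after turn (mm) [0.2 0.3 0. ] before [ 0.2  0.3 -0. ]
time_s: 38.25
ee_pos: [0.4584, -0.2385, 0.0325]
tool_rot: [-0.0, 0.174, 0.985, 0.0]
ft_force: [0.3, -0.4, 0.2]
grip_width: 0.0859
time_s: 39.5
ee_pos: [0.5133, -0.0859, 0.1714]
tool_rot: [-0.001, 0.173, 0.985, 0.0]
ft_force: [-0.0, 0.3, -0.5]
grip_width: 0.0853
t 39.5 pos [ 0.5133 -0.0859  0.1714] psi -19.87 tilt [-0.1   0.06] w 0.0853 F [-0.   0.3 -0.5]
```

View pics/a7.png

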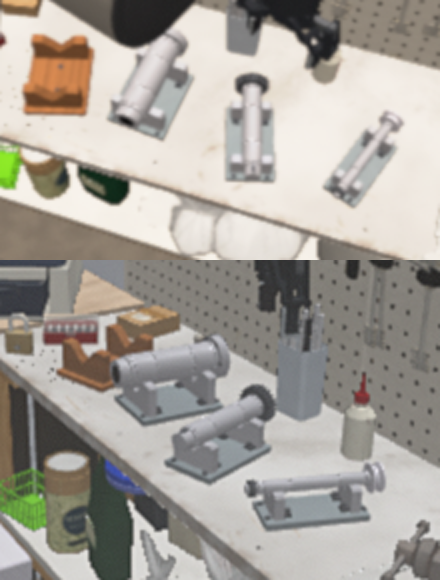

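All three lie on the matching stands and the rest is empty. I back the arm away and check the centring by fit.

```bash
python3 -m inch '[0.02,0.03,-0.02,0,0,0,0, 0.02,0.04,-0.02,0,0,0,0, 0.02,0.04,-0.02,0,0,0,0, 0.02,0.04,-0.02,0,0,0,0, 0.02,0.04,-0.02,0,0,0,0, 0.02,0.04,0,0,0,0,0, 0.02,0.04,0,0,0,0,0, 0.02,0.04,0,0,0,0,0, 0.02,0.04,0,0,0,0,0, 0.02,0.03,0,0,0,0,0, 0,0,0,0,0,0,0]'
cat > run6.py <<'E'
from fit import *
for n in ('scene','top'):
    p=optics.snapshot(n); save(p,'end_'+n); 
    for st,sp,g in [('large_stand','thick_spindle',(.473,.0988,-.07,0)),('middle_stand','middle_spindle',(.4455,-.0697,.285,0)),('small_stand','thin_spindle',(.4585,-.2386,-.35,0))]:
        c=proj(p,[g[0],g[1],.03]); M=[np.zeros((420,560),bool)]*2
        for i,q in enumerate((st,sp)):
            for d in finder.outline_of(p,q):
                k=np.array(d['mask']); v,u=np.nonzero(k)
                if np.hypot(u.mean()-c[0],v.mean()-c[1])<20: M[i]=k; break
            else: print('no',q)
        m=M[0]|M[1]; h=axis_h(sp,st)/1e3
        f=lambda v:np.abs(render(p,model(st,sp,v))-m).sum()/m.sum()
        r=min((minimize(f,np.array(g)+[0,0,dy,0.001],method='Nelder-Mead',options=dict(xatol=1e-4,fatol=1e-4)) for dy in(-.08,.01,.08)),key=lambda r:r.fun)
        print(n,st,np.round(r.x,4),round(r.fun,3))
        if M[1].any():
            f=lambda v:np.abs(render(p,place(hulls_sp(sp),v[0],v[1],h,v[2]))-M[1]).sum()/M[1].sum()
            r=min((minimize(f,np.array(g[:3])+[0,0,dy],method='Nelder-Mead',options=dict(xatol=1e-4,fatol=1e-4)) for dy in(-.08,.01,.08)),key=lambda r:r.fun)
            print('   spindle alone',np.round(r.x,4),round(r.fun,3))
    for q in ('oil_bottle','calliper','padlock'): print(q,[np.round(toworld(p,d['at']),3).tolist() for d in finder.search_frame(p,q)[:1]])
E
python3 run6.py; python3 go.py
python3 - <<'E'
import cv2,numpy as np
o=[]
for n,(v0,v1,u0,u1) in dict(top=(150,300,130,430),scene=(160,320,170,430)).items():
    a=cv2.imread(f'pics/end_{n}.png')[v0:v1,u0:u1]; o.append(cv2.resize(a,(560,int(560*a.shape[0]/a.shape[1])),interpolation=2))
o=np.vstack(o)[:600]; cv2.imwrite('pics/end.png',o)
E
```

```text
time_s: 40.98
ee_pos: [0.4559, 0.3379, 0.2718]
tool_rot: [-0.0, 0.174, 0.985, -0.0]
ft_force: [0.3, -0.5, -0.8]
grip_width: 0.0855
scene large_stand [ 0.4748  0.1018 -0.0753  0.0013] 0.04
   spindle alone [ 0.4746  0.1002 -0.0756] 0.061
scene middle_stand [ 0.4473 -0.0691  0.2964  0.0009] 0.064
   spindle alone [ 0.4477 -0.0694  0.2987] 0.076
scene small_stand [ 0.459  -0.2373 -0.3393  0.0009] 0.086
   spindle alone [ 0.4594 -0.2377 -0.3504] 0.123
oil_bottle [[0.595, -0.157, 0.046]]
calliper [[0.39, -0.379, 0.006]]
padlock [[0.372, 0.381, 0.028]]
top large_stand [ 0.4723  0.0986 -0.0638  0.001 ] 0.062
   spindle alone [ 0.472   0.0986 -0.0662] 0.05
top middle_stand [ 0.4435 -0.0704  0.2661  0.001 ] 0.057
   spindle alone [ 0.445  -0.071   0.2847] 0.066
top small_stand [ 0.4569 -0.2387 -0.3556  0.0008] 0.084
   spindle alone [ 0.457  -0.2392 -0.3475] 0.109
oil_bottle [[0.59, -0.145, 0.056]]
calliper [[0.403, -0.374, 0.005]]
padlock [[0.375, 0.384, 0.035]]
t 41.975 pos [0.456  0.3373 0.2726] psi -20.07 tilt [-0.  0.] w 0.0856 F [ 0.7  0.5 -0. ]
```

View pics/end.png

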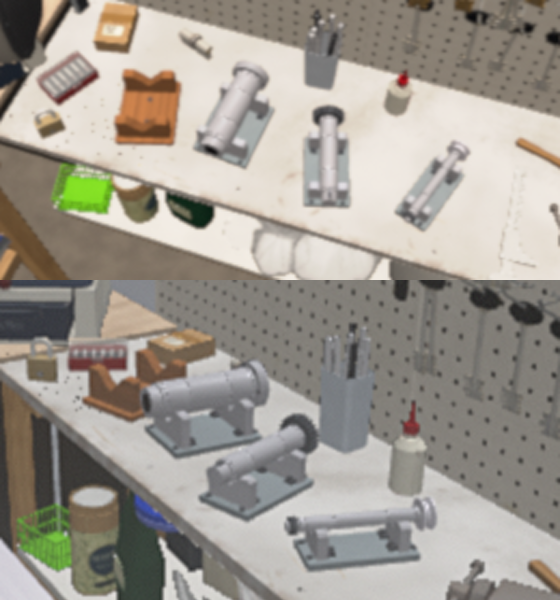

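```bash
python3 -c "
from cell import ticket
print(ticket.close_job())"
```

```text
the job is handed in; nothing more can be done
None
```

All three spindles are on their matching stands, lying in both Vs. The wooden rest is empty, and I handed the job in at about 42 s of the 99 s allowed. The order was thin to the rest, thick to the large stand, middle to the middle stand, then thin from the rest to the small stand. No spindle touched the bench.

- **Seating:** When I set each spindle down, it made contact at the gripper height expected for a seated spindle. The last pictures from both cameras show the heads clear outside the uprights.
- **Centring:** Fitting spindle and stand outlines separately puts each spindle within about 2 mm of its stand's middle. I ignored the combined fit's end-to-end offset (about 1 mm), because its search barely moved that value from its start.
- **Forces:** The highest wrist force I read was about 15 N. I only read it between moves.
- **Bystanders:** The finder put the oil bottle and calliper in the same places as at the start in both views, within its error. The padlock matches in the top view. In the first scene view the finder had only a wrong, low-confidence guess for it (on the middle stand), so there is no scene comparison.
- **Disagreements:** The two cameras differ by 2–4 mm on the stand positions, about what the calibration error allows. The finger opening read about 2 mm under the bar size on every grasp, with no sign of slip.

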